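# Pack the referral box: lay the mailer down and shut the lid

### The arm

A 6-joint arm with a two-finger parallel gripper is mounted at the origin on a cart in front of the work surface, level with it; the furniture and walls round the work are solid. World frame = base frame: x ahead of the robot, y to its left, z up, the work surface at z = 0. Lengths are in m, angles in rad, forces in N, time in s.
With the tool pointing down it reaches from about 0.35 to 0.775 m from the base axis. Payload 5.5 kg.
Tool frame: the origin (TCP) lies at the very end of the fingers, on their centre line; the grasp point (between the pads) lies 19 mm behind it; z points along the fingers, y is the direction in which the jaws open and shut (so a half turn about z gives the same grasp; the last joint's range is limited). The gripper opens to 85 mm and grips with 20 to 120 N. Pads are 22 mm wide; open, the fingers measure 114 mm over their backs; the gripper's body (76 mm by 85 mm) begins 54 mm behind the grasp point. The pads swing forward as they close: fully open they stand 13 mm farther back than shut.
Start: joints at [1.199, 0.313, 0.046, 1.304, 0, 1.431], TCP at [0.132, 0.56, 0.231] pointing down, gripper open.
Joint ranges: [-2.76, 2.76], [-0.86, 1.69], [-1.03, 1.26], [-2.2, 2.34], [-1.47, 1.5], [-3.14, 3.14]. Speed limits (rad/s): [2.57, 2.57, 3.14, 3.14, 3.14, 3.14].

### API

Orientations are given as a unit quaternion [w, x, y, z].
In Python, from workcell import get_state, imaging, env, spotter gives the robot as it stands.
- The arm moves only by the tool play_rows, never from a script. Its argument "moves" is a list of rows, each an object with "claw": the finger opening in cm, from 0 to 8.54; "delta_pos": the shift along the tool's x, y, z in cm, a list of three; "twist": the turn about the tool's z in degrees. A call has 1 to 12 rows; each row is the pose to reach, as a shift and turn from the pose commanded when the call began, along the tool's axes at that moment; what a row does not reach only later rows make up. A row lasts 1/8 s, in which the tool goes at most 62.5 mm and 10.7 degrees, less where a joint would pass 70% of its speed; a pose out of reach is approached as far as the arm can. A call with a gripper value outside its range is refused whole. The fingers move at their own pace and stop on an object; "force" is the grip in N (left out, the last holds). Time passes only in rows, so rows that repeat a pose let the fingers close. It gives the time, the measured TCP pose, the force and the opening at its end, in the units of the state.
- get_state(): the state, without advancing time (a new reading comes with each control period).
- imaging.read_camera(name): name is "scene" or "top"; returns the picture (420x560x3 uint8, red, green, blue); there is no depth.
- imaging.camera_info(name): a dict with "fx", "fy", "cx", "cy" (pixels), "k1" (the pictures are not rectified: a ray, as slopes to the right and down, at radius r is drawn at 1 + k1 r^2 times it, then the intrinsics apply), "world_to_cam" (4x4, takes a point from world to camera coordinates). Camera axes: x right, y down, z forward; pixel columns grow to the right and rows downward; lengths in m; the calibration is good to about 2 mm. A picture is of the moment at which its call begins. camera_info takes no time and is no camera call.
- env.hand_in(): hands the job in, once; it reports no verdict.
Trained networks look in the newest picture that a camera, given by its name, has taken for a name from the list of things; names that differ only in an ending like _2 or _b are one class to them, and where a whole thing is asked for, a point or a joint stands for the part that bears it (a point fixed in the world has none). Each returns a list of dicts, best first, with "conf" (0 to 1); they miss things now and then, are a little off and sometimes report something else, mostly with a low value. They report only what shows in the picture. A call takes as long as a camera call. They do not tell look-alikes from the thing itself.
- spotter.spot_in(camera, query): "extent" ([left, top, right, bottom] in pixels, round what is visible of it).
The state is a dict: "clock": time; "joint_pos": joint angles; "qvel": joint speeds; "tau": joint torques, N m; "tcp_pos": TCP position; "orientation": TCP orientation; "wrist_force": force on the tool from outside, world axes, zero at the start; "ft_torque": the same for the moment, N m; "finger_gap": finger opening in m.
Only numpy, scipy, OpenCV 4.12 (cv2) and the standard library are available. Lean on these libraries where they do the work, as an engineer would, in place of code of your own. Each camera call takes 0.05 s, during which the arm holds its last target. There are 200 camera calls.

### The job

The open grey specimen box is packed for dispatch, but the slide mailer still stands on its end just inside the box's front wall, so the lid cannot close. Push the mailer over with a fingertip so that it falls away from that wall, towards the hinge, and lies flat on the floor of its lane beside the wax blocks; then push the lid over from behind and press it fully shut. Do not pick up or carry anything, keep the box standing where it is, and leave the things around it alone.

Things in the scene. Friction and masses are not known exactly. Their poses are not given: they have to be found in the camera images.
- case_box: grey plastic specimen box standing open; loose, about 0.4 kg, 98 mm (x) by 77 mm (y), 38 mm high when shut. Origin: centre of its underside, z up. Its -x side is the front (roughly towards the robot), its +x side has the lid hinge. Inside: x -46 to +46 mm; floor at z = 3 mm, wall tops at z = 24 mm; a rib 9 mm high at y = 0.5 to 3.5 mm parts the mailer's lane (y -35 to 0 mm) from the blocks' lane
- case_box_lid (a joint): lid angle, rad: 0 shut (top level at z = 38 mm), 1.57 upright, 1.75 leaning back at its stop. Hinge axis along the box's y at box x = 52, z = 24 mm. Open, the lid stands 101 mm up from the hinge, a tray 77 mm wide; its flat outer face (14 mm from the axis) looks away from the mailer. Stiff hinge (0.05 N m): the lid stays where it is left and must be pushed all the way down
- mailer: flat white slide mailer, 24 x 66 x 15 mm, about 50 g, loose, standing on end in its lane at the box's front wall, top 69 mm above the bench. Origin: centre of its 24 x 66 underside, now the face towards the hinge (z = 36 mm). Own y along the 66 mm (upright now); own z points to the box front now, up when tipped flat. Tips easily near its top; lying it just fits the lane: do not slide its foot back
- block_a: tissue cassette with a wax block, 40 x 28 x 13 mm, loose, lying flat in the box's +y lane, nearer the front. Origin: centre of the underside
- block_b: tissue cassette with a wax block, 40 x 28 x 13 mm, loose, lying flat in the box's +y lane, nearer the hinge. Origin: centre of the underside
- marker: marker pen, 135 mm long, 17 mm thick, lying beside the open box on its +y side; bystander. Origin: centre, underside; length along its y
- dish: round covered dish, 64 mm across, 17 mm high, on the bench; bystander. Origin: centre of the underside
- forceps: steel forceps, 126 mm long, lying on the bench to the left; bystander. Origin: centre of the underside
- closed_box: closed slide box, 100 x 86 x 36 mm, at the right edge of the bench; bystander. Origin: centre of the underside
- spare_block: tissue cassette with a wax block, 40 x 28 x 13 mm, lying on the bench in front of the microtome; bystander. Origin: centre of the underside
- spare_block2: the same kind of cassette, lying further left; bystander. Origin: centre of the underside
Mind the look-alikes: they are no part of the job. Several things have the shape of the case_box; the one meant has the colours described above.

How it is judged:
By the outcome, as a careful person would: the job done as asked, in the order asked, and still so for the second after the job is handed in, with the robot touching nothing.
It also fails if it takes over 45 s, if anything falls off the work surface, if the arm or the gripper's body presses on something with over 40 N, if the wrist force passes 120 N, or if a joint passes its speed limit or range.

## Working session

There is one attempt and no reset: what is moved stays moved. The work goes in short steps, Python scripts to look and compute and a tool call to move; the robot and the scene stay as the last step left them, time stands still between calls to the robot, and variables do not carry over. Pictures are saved under pics/ and viewed, about 8 in all and at most 12, crops included, and the job is handed in when it is done.

Besides the shell and the picture viewer there is one more tool, called after "Call:" by a JSON object that holds its "name" and its "arguments". play_rows: Moves the arm, as the interface text tells. Its arguments: {"type":"object","properties":{"moves":{"type":"array"},"force":{"type":"number"}},"required":["moves"]}

```bash
mkdir -p pics; python3 - <<'E'
from workcell import get_state, imaging, env, spotter
import cv2
for n in ("scene","top"):
    im=imaging.read_camera(n); cv2.imwrite(f"pics/{n}0.png",im[:,:,::-1])
    i=imaging.camera_info(n); print(n,i)
    for q in ("case_box","mailer","case_box_lid"):
        print(q,[(round(d['conf'],2),[round(v) for v in d['extent']]) for d in spotter.spot_in(n,q)][:4])
s=get_state(); print(s)
E
```

```text
scene {'fx': 539.4339616809764, 'fy': 539.4339616809764, 'cx': 281.88048153324223, 'cy': 206.5970005481265, 'k1': -0.009688985085048594, 'world_to_cam': array([[-0.71882753, -0.69513081, -0.0089519 ,  0.28431914],
       [-0.39430745,  0.41828685, -0.81826508,  0.26599848],
       [ 0.57254573, -0.58466166, -0.57477136,  1.17833785],
       [ 0.        ,  0.        ,  0.        ,  1.        ]])}
case_box [(0.77, [247, 157, 293, 214]), (0.63, [296, 166, 328, 196])]
mailer [(0.47, [282, 184, 292, 200])]
case_box_lid [(0.94, [297, 167, 330, 191]), (0.64, [242, 155, 267, 196])]
top {'fx': 382.9596422890644, 'fy': 382.9596422890644, 'cx': 281.85247974167424, 'cy': 204.96520682883977, 'k1': -0.05878676895217266, 'world_to_cam': array([[-8.43798011e-03, -9.99963331e-01, -1.46176121e-03,
        -6.78625667e-02],
       [-9.78968141e-01,  8.55878355e-03, -2.03833576e-01,
         4.98220669e-01],
       [ 2.03838612e-01, -2.88926002e-04, -9.79004462e-01,
         1.11836289e+00],
       [ 0.00000000e+00,  0.00000000e+00,  0.00000000e+00,
         1.00000000e+00]])}
case_box [(0.82, [286, 152, 316, 205]), (0.72, [329, 178, 366, 211])]
mailer [(0.58, [305, 193, 314, 202])]
case_box_lid [(0.87, [328, 182, 367, 212]), (0.57, [289, 152, 314, 174])]
{'clock': 0.4, 'joint_pos': array([1.19941284e+00, 3.13315313e-01, 4.59060647e-02, 1.30361281e+00,
       3.03232253e-05, 1.43118917e+00]), 'qvel': array([-0.00014478, -0.00138299,  0.00141452,  0.00166412,  0.00075515,
        0.00053208]), 'tau': array([-6.38849287e-04, -4.79894614e+01,  2.98393160e+01,  5.01840259e-03,
       -1.60108716e-04, -1.99121172e-05]), 'tcp_pos': array([0.13206421, 0.55956799, 0.23117808]), 'orientation': array([-4.31938734e-05,  1.15628942e-01,  9.93292472e-01, -1.05372024e-04]), 'wrist_force': array([-0.06118124, -0.00141591,  0.10182559]), 'ft_torque': array([ 0.04705264, -0.02061492, -0.00888442]), 'finger_gap': 0.08576123943763586}
```

View pics/scene0.png

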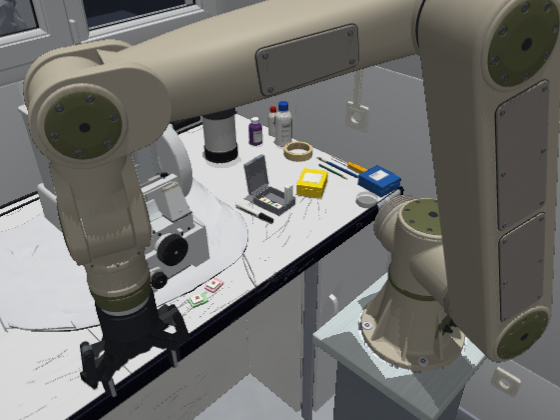

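View pics/top0.png

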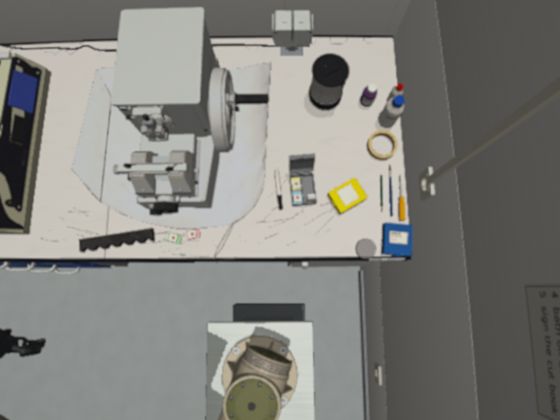

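The grey box is at scene (270,190) and top (302,180), with its lid leaning back away from the robot. The mailer is the white post at scene (288,192) and top (310,197). The marker lies to its left and the yellow look-alike to its right. I'll zoom in next.

```bash
cat > h.py <<'E'
import numpy as np, cv2
from workcell import get_state, imaging, env, spotter
def proj(n,P):
    i=imaging.camera_info(n);M=i['world_to_cam'];P=np.atleast_2d(P)
    c=P@M[:3,:3].T+M[:3,3];s=c[:,:2]/c[:,2:];s=s*(1+i['k1']*(s**2).sum(1,keepdims=True))
    return s*[i['fx'],i['fy']]+[i['cx'],i['cy']]
def ray(n,uv,z):
    i=imaging.camera_info(n);M=i['world_to_cam'];d=(np.array(uv,float)-[i['cx'],i['cy']])/[i['fx'],i['fy']];s=d.copy()
    for _ in range(20): s=d/(1+i['k1']*(s@s))
    R=M[:3,:3];o=-R.T@M[:3,3];v=R.T@np.r_[s,1];return o+v*(z-o[2])/v[2]
def W(p,P):  # box frame -> world, p=(x,y,yaw)
    c,s=np.cos(p[2]),np.sin(p[2]);P=np.atleast_2d(P).astype(float)
    return np.c_[p[0]+c*P[:,0]-s*P[:,1],p[1]+s*P[:,0]+c*P[:,1],P[:,2]]
def crop(im,c,h,w,k): 
    return cv2.resize(im[c[1]-h:c[1]+h,c[0]-w:c[0]+w],None,fx=k,fy=k,interpolation=cv2.INTER_CUBIC)
E
python3 - <<'E'
from h import *
a=cv2.imread('pics/scene0.png');b=cv2.imread('pics/top0.png')
cv2.imwrite('pics/c0.png',np.hstack([crop(a,(270,190),45,40,6),crop(b,(302,180),45,26,6)]))
print(ray('top',(300,205),0.02),ray('scene',(270,212),0.0))
E
```

```text
[ 0.50351996 -0.12908685  0.02      ] [ 5.34639654e-01 -9.50569434e-02  1.11022302e-16]
```

View pics/c0.png

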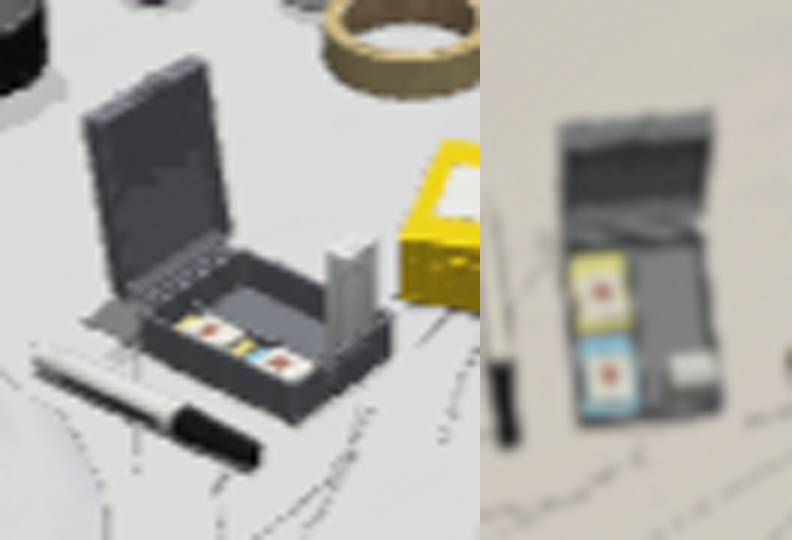

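```bash
cat > fit.py <<'E'
from h import *
from scipy.optimize import least_squares
def lid(th,a,b,y): return [52-a*np.cos(th)+b*np.sin(th),y,24+a*np.sin(th)+b*np.cos(th)]
def sc(x,y): return ((x+.5)/6-.5+230,(y+.5)/6-.5+145)
def tp(x,y): return ((x-480+.5)/6-.5+276,(y+.5)/6-.5+135)
O=[('scene',sc(295,424),(-49,38.5,0)),('scene',sc(390,347),(-49,-38.5,0)),('scene',sc(297,390),(-49,38.5,24)),('scene',sc(392,315),(-49,-38.5,24)),
('top',tp(580,428),(-49,38.5,0)),('top',tp(720,412),(-49,-38.5,0)),
('scene',sc(85,124),(101,0,38.5)),('scene',sc(208,66),(101,0,-38.5)),('top',tp(558,126),(101,14,38.5)),('top',tp(713,112),(101,14,-38.5))]
def pts(q): return [W(q[:3],np.array(P if k<6 else lid(q[3],*P))/1e3)[0] for k,(n,_,P) in enumerate(O)]
def f(q): return np.ravel([proj(o[0],p)[0]-o[1] for o,p in zip(O,pts(q))])
r=least_squares(f,[.55,-.13,0,1.75],loss='soft_l1');q=r.x;print(q,np.degrees(q[2:]));print(f(q).reshape(-1,2).round(1))
np.save('q.npy',q)
# mailer: y offset in box
def box(x0,x1,y0,y1,z0,z1): return np.array([(x,y,z) for x in(x0,x1) for y in(y0,y1) for z in (z0,z1)])/1e3
E8=[(i,j) for i in range(8) for j in range(i) if bin(i^j).count('1')==1]
ims=[]
for n,c,w in(('scene',(270,190),40),('top',(302,180),26)):
    im=crop(cv2.imread(f'pics/{n}0.png'),c,45,w,6)
    L=np.array([lid(q[3],a,b,y) for y in(-38.5,38.5) for a in (0,101) for b in(0,14)])/1e3
    for B,col in((box(-49,49,-38.5,38.5,0,24),(0,0,255)),(box(-46,-31,-29.5,-5.5,3,69),(0,200,0)),(L,(255,0,0))):
        p=(proj(n,W(q,B))-[c[0]-w,c[1]-45]+.5)*6-.5
        for i,j in E8: cv2.line(im,tuple(p[i].astype(int)),tuple(p[j].astype(int)),col,1,cv2.LINE_AA)
    ims.append(im)
cv2.imwrite('pics/f0.png',np.hstack(ims))
E
python3 fit.py
```

```text
[ 0.55789585 -0.13523711  0.09537235  1.6920173 ] [ 5.46443327 96.94545022]
[[ 0.2 -0.1]
 [ 0.9  0.5]
 [-0.3 -1.4]
 [ 0.6 -1. ]
 [-1.2 -0.2]
 [-0.5  0.1]
 [ 3.2 -0.5]
 [ 0.4 -1.6]
 [-1.3 -0.2]
 [-1.2 -0.5]]
```

View pics/f0.png

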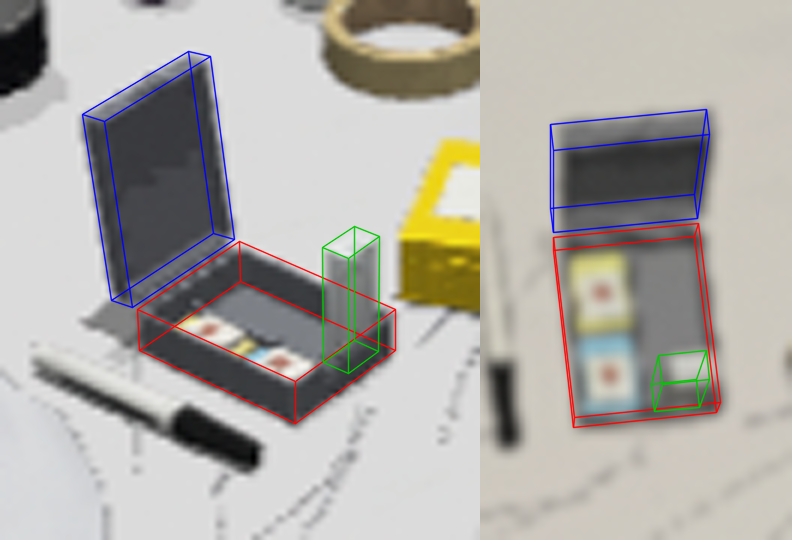

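The fit matches the outlines to about 1 px, with the top view suggesting roughly 2 mm more toward -y. Box is at about (0.558, -0.137), yaw 5.4°, with the lid near its stop. The mailer is where the task says, centred in its lane. Next I'll plan the transfer.

```bash
cat >> h.py <<'E'
from scipy.spatial.transform import Rotation as Ro
BOX=(0.558,-0.137,0.095)
def state():
    s=get_state();w=s['orientation'];return s,Ro.from_quat(np.r_[w[1:],w[0]])
def plan(pts,box=True):
    s,R=state()
    X=R.as_matrix()[:,0];print('t',round(s['clock'],2),'tcp',s['tcp_pos'].round(4),'boxfr',((Ro.from_euler('z',-BOX[2]).as_matrix()@(s['tcp_pos']-[BOX[0],BOX[1],0]))*1e3).round(1),'F',s['wrist_force'].round(1),'gap',round(s['finger_gap'],4))
    want=BOX[2]+np.pi;y=np.arctan2(X[1],X[0]);print('twist',np.degrees(-((want-y+np.pi)%(2*np.pi)-np.pi)).round(1))
    for p in pts:
        w=W(BOX,np.array(p)/1e3)[0] if box else np.array(p)
        print(p,(R.inv().apply(w-s['tcp_pos'])*100).round(1))
E
python3 -c "
from h import *
plan([(.28,.28,.27),(.40,.05,.27)],False);plan([(-76,-17.5,200),(-76,-17.5,57)])"
```

```text
t 0.4 tcp [0.1321 0.5596 0.2312] boxfr [-357.9  733.8  231.2] F [-0.1 -0.   0.1] gap 0.0858
twist -18.7
(0.28, 0.28, 0.27) [-20.8 -23.8  -3.9]
(0.4, 0.05, 0.27) [-37.8 -43.4  -3.9]
t 0.4 tcp [0.1321 0.5596 0.2312] boxfr [-357.9  733.8  231.2] F [-0.1 -0.   0.1] gap 0.0858
twist -18.7
(-76, -17.5, 200) [-50.8 -62.1   3.1]
(-76, -17.5, 57) [-50.8 -62.1  17.4]
```

Call:
{"name": "play_rows", "arguments": {"moves": [{"claw": 0,"delta_pos": [-4,-4.5,-1.5],"twist": 0},{"claw": 0,"delta_pos": [-8,-9,-3],"twist": 0},{"claw": 0,"delta_pos": [-12,-14,-4],"twist": -5},{"claw": 0,"delta_pos": [-16.5,-19,-4],"twist": -10},{"claw": 0,"delta_pos": [-20.8,-23.8,-4],"twist": -15},{"claw": 0,"delta_pos": [-24.5,-28,-4],"twist": -18.7},{"claw": 0,"delta_pos": [-28,-32,-4],"twist": -18.7},{"claw": 0,"delta_pos": [-32,-37,-4],"twist": -18.7},{"claw": 0,"delta_pos": [-36,-41,-4],"twist": -18.7},{"claw": 0,"delta_pos": [-37.8,-43.4,-4],"twist": -18.7},{"claw": 0,"delta_pos": [-37.8,-43.4,-4],"twist": -18.7}]}}

```text
clock: 1.78
tcp_pos: [0.4011, 0.0487, 0.2712]
orientation: [0.0, -0.045, 0.999, -0.0]
wrist_force: [0.3, -0.5, -0.7]
finger_gap: -0.0001
```

```bash
python3 -c "
from h import *
plan([(-76,-17.5,200),(-76,-17.5,57)]);print(get_state()['joint_pos'])"
```

```text
t 1.77 tcp [0.4011 0.0487 0.2712] boxfr [-138.6  199.7  271.2] F [ 0.3 -0.5 -0.7] gap -0.0001
twist -0.3
(-76, -17.5, 200) [ -6.4 -21.7   7.1]
(-76, -17.5, 57) [ -6.4 -21.7  21.4]
[-7.84947680e-02 -2.97338995e-02 -2.60558504e-01  1.33983665e+00
 -9.51420318e-06 -1.68846756e-01]
```

Call:
{"name": "play_rows", "arguments": {"moves": [{"claw": 0,"delta_pos": [-1.6,-5.4,2],"twist": 0},{"claw": 0,"delta_pos": [-3.2,-10.8,4],"twist": 0},{"claw": 0,"delta_pos": [-4.8,-16.2,6],"twist": 0},{"claw": 0,"delta_pos": [-6.4,-21.7,8],"twist": 0},{"claw": 0,"delta_pos": [-6.4,-21.7,12],"twist": 0},{"claw": 0,"delta_pos": [-6.4,-21.7,16.5],"twist": 0},{"claw": 0,"delta_pos": [-6.4,-21.7,20],"twist": 0},{"claw": 0,"delta_pos": [-6.4,-21.7,21.4],"twist": 0},{"claw": 0,"delta_pos": [-6.4,-21.7,21.4],"twist": 0}]}}

```text
clock: 2.9
tcp_pos: [0.4842, -0.1586, 0.0571]
orientation: [-0.001, -0.048, 0.999, 0.0]
wrist_force: [-0.4, -0.1, 0.5]
finger_gap: 0.0001
```

```bash
python3 - <<'E'
from h import *
plan([(-40,-17.5,57)])
ims=[]
for n,c,w in(('scene',(275,185),40),('top',(302,180),26)):
    ims.append(crop(imaging.read_camera(n)[:,:,::-1],c,45,w,6))
cv2.imwrite('pics/p1.png',np.hstack(ims))
E
```

```text
t 2.9 tcp [ 0.4842 -0.1586  0.0571] boxfr [-75.5 -14.5  57.1] F [-0.4 -0.1  0.5] gap 0.0001
twist 0.0
(-40, -17.5, 57) [-3.5 -0.3  0. ]
```

View pics/p1.png

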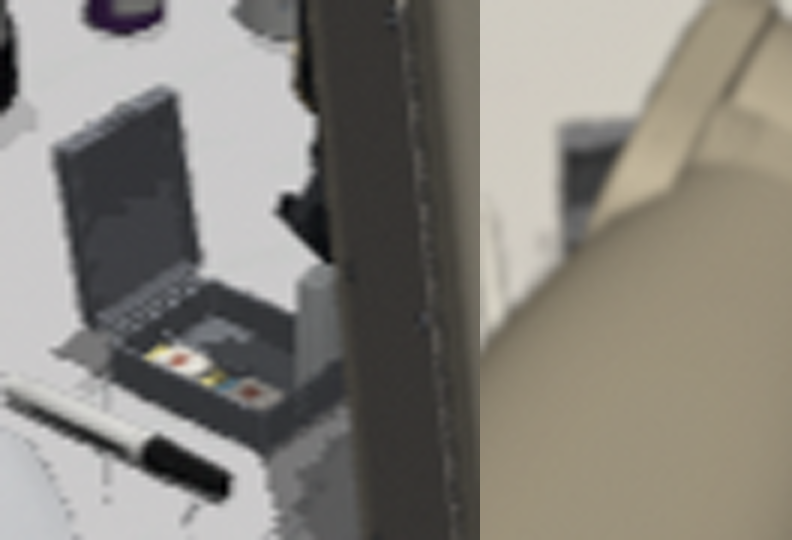

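Call:
{"name": "play_rows", "arguments": {"moves": [{"claw": 0,"delta_pos": [-1.0,-0.3,0],"twist": 0},{"claw": 0,"delta_pos": [-1.4,-0.3,0],"twist": 0},{"claw": 0,"delta_pos": [-1.8,-0.3,0],"twist": 0},{"claw": 0,"delta_pos": [-2.2,-0.3,0],"twist": 0},{"claw": 0,"delta_pos": [-2.6,-0.3,0],"twist": 0},{"claw": 0,"delta_pos": [-3.0,-0.3,0],"twist": 0},{"claw": 0,"delta_pos": [-3.4,-0.3,0],"twist": 0},{"claw": 0,"delta_pos": [-3.8,-0.3,0],"twist": 0},{"claw": 0,"delta_pos": [-4.2,-0.3,0],"twist": 0},{"claw": 0,"delta_pos": [-4.5,-0.3,0],"twist": 0},{"claw": 0,"delta_pos": [-4.5,-0.3,0],"twist": 0}]}}

```text
clock: 4.38
tcp_pos: [0.5298, -0.1583, 0.0573]
orientation: [0.0, -0.047, 0.999, 0.0]
wrist_force: [0.1, -0.3, 0.4]
finger_gap: -0.0004
```

```bash
python3 - <<'E'
from h import *
plan([(-90,-17.5,150)])
cv2.imwrite('pics/p2.png',crop(imaging.read_camera('scene')[:,:,::-1],(275,185),45,40,6))
E
```

```text
t 4.38 tcp [ 0.5298 -0.1583  0.0573] boxfr [-30.1 -18.5  57.3] F [ 0.1 -0.3  0.4] gap -0.0004
twist -0.0
(-90, -17.5, 150) [ 6.   0.1 -9.3]
```

View pics/p2.png

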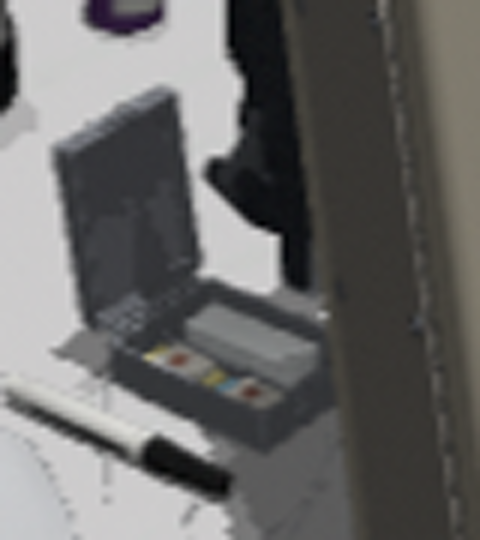

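The mailer has toppled and lies in its lane at crop (250,335). Now I'll go up and over, to behind the lid.

```bash
python3 -c "
from h import *
plan([(-30,-5,205),(122,0,205),(122,0,105)])"
```

```text
t 4.42 tcp [ 0.5296 -0.1582  0.0572] boxfr [-30.3 -18.4  57.2] F [ 1.4 -0.6 -0.6] gap -0.0001
twist -0.0
(-30, -5, 205) [ -0.    1.3 -14.8]
(122, 0, 205) [-15.2   1.8 -14.8]
(122, 0, 105) [-15.2   1.8  -4.8]
```

Call:
{"name": "play_rows", "arguments": {"moves": [{"claw": 0,"delta_pos": [0,0,-5],"twist": 0},{"claw": 0,"delta_pos": [0,0.5,-10],"twist": 0},{"claw": 0,"delta_pos": [0,1.3,-14.8],"twist": 0},{"claw": 0,"delta_pos": [0,1.3,-14.8],"twist": 0},{"claw": 0,"delta_pos": [-5,1.8,-14.8],"twist": 0},{"claw": 0,"delta_pos": [-10,1.8,-14.8],"twist": 0},{"claw": 0,"delta_pos": [-15.2,1.8,-14.8],"twist": 0},{"claw": 0,"delta_pos": [-15.2,1.8,-14.8],"twist": 0},{"claw": 0,"delta_pos": [-15.2,1.8,-10],"twist": 0},{"claw": 0,"delta_pos": [-15.2,1.8,-6],"twist": 0},{"claw": 0,"delta_pos": [-15.2,1.8,-4.8],"twist": 0},{"claw": 0,"delta_pos": [-15.2,1.8,-4.8],"twist": 0}]}}

```text
clock: 5.92
tcp_pos: [0.6781, -0.126, 0.1049]
orientation: [-0.001, -0.047, 0.999, 0.0]
wrist_force: [0.3, 0.3, 0.7]
finger_gap: 0.0004
```

```bash
python3 - <<'E'
from h import *
plan([])
# finger tip a 22mm-wide (x) rectangle whose bottom centre is TCP: touch face line through b=14; compute TCP path vs theta
for th in np.radians([100,90,80,70,60,50,40,30,20,10,0]):
    out=[]
    a=85-8*np.cos(th)  # contact along lid
    C=np.array([52-a*np.cos(th)+14*np.sin(th),24+a*np.sin(th)+14*np.cos(th)])
    # contact with -x lower corner of finger for th in(0,90); tcp = corner+11
    print(round(np.degrees(th)),(C+[11,0]).round(1))
ims=[]
for n,c,w in(('scene',(275,185),40),('top',(302,180),26)):
    ims.append(crop(imaging.read_camera(n)[:,:,::-1],c,45,w,6))
cv2.imwrite('pics/p3.png',np.hstack(ims))
E
```

```text
t 5.92 tcp [ 0.6781 -0.126   0.1049] boxfr [120.6  -0.5 104.9] F [0.3 0.3 0.7] gap 0.0004
twist -0.0
100 [ 91.8 106.6]
90 [ 77. 109.]
80 [ 62.3 108.8]
70 [ 48.  106.1]
60 [ 34.6 101.1]
50 [22.4 94.2]
40 [11.6 85.4]
30 [ 2.4 75.2]
20 [-5.  63.7]
10 [-10.5  51.2]
0 [-14.  38.]
```

View pics/p3.png

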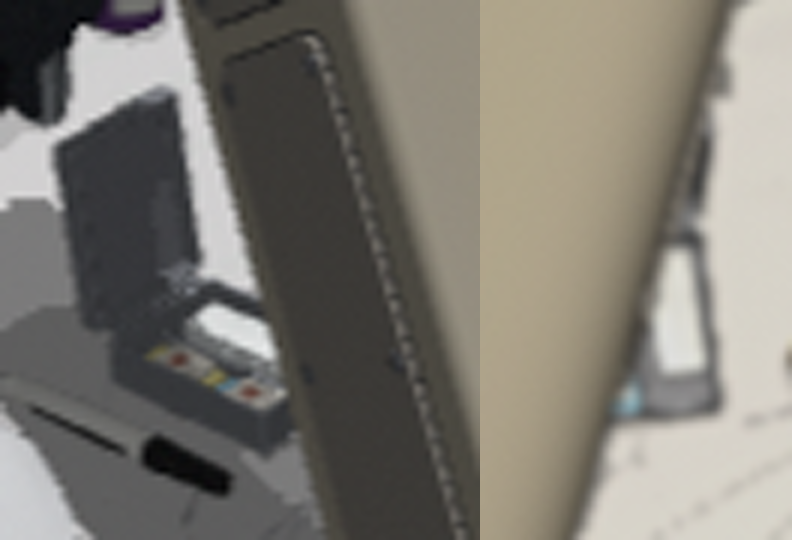

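The arm hides part of the view, but the mailer lies flat and straight in its lane in top crop (680,310). Now I'll sweep the lid along its arc.

Call:
{"name": "play_rows", "arguments": {"moves": [{"claw": 0,"delta_pos": [2.2,0,-0.2],"twist": 0},{"claw": 0,"delta_pos": [2.9,0,-0.2],"twist": 0},{"claw": 0,"delta_pos": [3.6,0,-0.3],"twist": 0},{"claw": 0,"delta_pos": [4.4,0,-0.4],"twist": 0},{"claw": 0,"delta_pos": [5.1,0,-0.4],"twist": 0},{"claw": 0,"delta_pos": [5.8,0,-0.4],"twist": 0},{"claw": 0,"delta_pos": [6.5,0,-0.3],"twist": 0},{"claw": 0,"delta_pos": [7.3,0,-0.1],"twist": 0},{"claw": 0,"delta_pos": [7.9,0,0.1],"twist": 0},{"claw": 0,"delta_pos": [8.6,0,0.4],"twist": 0},{"claw": 0,"delta_pos": [9.2,0,0.7],"twist": 0},{"claw": 0,"delta_pos": [9.8,0,1.1],"twist": 0}]}}

```text
clock: 7.52
tcp_pos: [0.5813, -0.1353, 0.094]
orientation: [0.0, -0.047, 0.999, 0.0]
wrist_force: [-0.1, 0.7, 0.6]
finger_gap: 0.0002
```

```bash
python3 - <<'E'
from h import *
plan([(11.6,0,85.4),(2.4,0,75.2),(-5,0,63.7),(-10.5,0,51.2),(-14,0,38),(-14,0,36)])
cv2.imwrite('pics/p4.png',crop(imaging.read_camera('scene')[:,:,::-1],(275,185),45,40,6))
E
```

```text
t 7.53 tcp [ 0.5813 -0.1353  0.094 ] boxfr [23.3 -0.5 94. ] F [-0.1  0.7  0.6] gap 0.0002
twist -0.0
(11.6, 0, 85.4) [1.2 0.1 0.9]
(2.4, 0, 75.2) [2.1 0.1 1.9]
(-5, 0, 63.7) [2.8 0.1 3. ]
(-10.5, 0, 51.2) [3.4 0.  4.3]
(-14, 0, 38) [3.7 0.  5.6]
(-14, 0, 36) [3.7 0.  5.8]
```

View pics/p4.png

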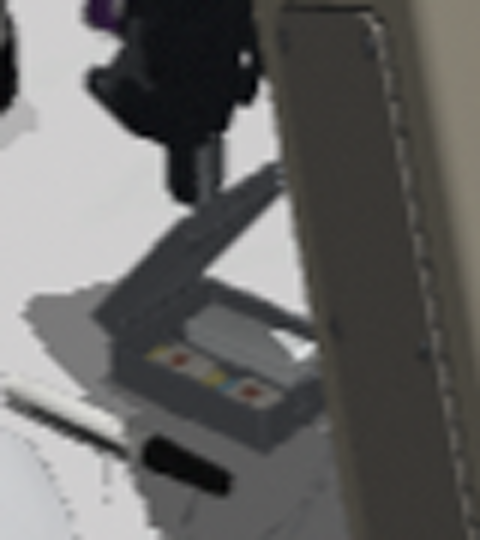

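The lid follows the finger at about 50° and the box hasn't moved. I'll keep going down.

Call:
{"name": "play_rows", "arguments": {"moves": [{"claw": 0,"delta_pos": [0.6,0,0.4],"twist": 0},{"claw": 0,"delta_pos": [1.2,0,0.9],"twist": 0},{"claw": 0,"delta_pos": [1.7,0,1.4],"twist": 0},{"claw": 0,"delta_pos": [2.1,0,1.9],"twist": 0},{"claw": 0,"delta_pos": [2.5,0,2.5],"twist": 0},{"claw": 0,"delta_pos": [2.8,0,3.0],"twist": 0},{"claw": 0,"delta_pos": [3.1,0,3.6],"twist": 0},{"claw": 0,"delta_pos": [3.4,0,4.3],"twist": 0},{"claw": 0,"delta_pos": [3.6,0,4.9],"twist": 0},{"claw": 0,"delta_pos": [3.7,0,5.3],"twist": 0},{"claw": 0,"delta_pos": [3.7,0,5.5],"twist": 0},{"claw": 0,"delta_pos": [3.7,0,5.6],"twist": 0}]}}

```text
clock: 9.07
tcp_pos: [0.5449, -0.1387, 0.0382]
orientation: [0.0, -0.047, 0.999, 0.0]
wrist_force: [0.1, 0.2, 0.1]
finger_gap: 0.0001
```

Call:
{"name": "play_rows", "arguments": {"moves": [{"claw": 0,"delta_pos": [0,0,0.1],"twist": 0},{"claw": 0,"delta_pos": [0,0,0.1],"twist": 0}]}}

```text
clock: 9.32
tcp_pos: [0.5449, -0.1388, 0.038]
orientation: [0.0, -0.047, 0.999, -0.0]
wrist_force: [-1.8, 0.5, 4.7]
finger_gap: -0.0002
```

Call:
{"name": "play_rows", "arguments": {"moves": [{"claw": 0,"delta_pos": [0,0,0.1],"twist": 0},{"claw": 0,"delta_pos": [0,0,0.2],"twist": 0},{"claw": 0,"delta_pos": [0,0,0.2],"twist": 0}]}}

```text
clock: 9.7
tcp_pos: [0.545, -0.1388, 0.0377]
orientation: [0.001, -0.047, 0.999, -0.0]
wrist_force: [-5.7, 2.4, 17.9]
finger_gap: -0.0003
```

Call:
{"name": "play_rows", "arguments": {"moves": [{"claw": 0,"delta_pos": [0,0,-0.5],"twist": 0},{"claw": 0,"delta_pos": [0,0,-5],"twist": 0},{"claw": 0,"delta_pos": [0,0,-10],"twist": 0},{"claw": 0,"delta_pos": [0,0,-15],"twist": 0},{"claw": 0,"delta_pos": [0,0,-21],"twist": 0},{"claw": 0,"delta_pos": [4,5,-23],"twist": 0},{"claw": 0,"delta_pos": [8,10,-23],"twist": 0},{"claw": 0,"delta_pos": [12,14,-23],"twist": 0},{"claw": 0,"delta_pos": [15,19,-23],"twist": 0},{"claw": 0,"delta_pos": [18,24,-23],"twist": 0},{"claw": 0,"delta_pos": [20,29,-23],"twist": 0},{"claw": 0,"delta_pos": [20,29,-23],"twist": 0}]}}

```text
clock: 11.2
tcp_pos: [0.3163, 0.1337, 0.2656]
orientation: [0.0, -0.051, 0.999, 0.0]
wrist_force: [0.4, -1.3, 0.0]
finger_gap: 0.0003
```

```bash
python3 - <<'E'
from h import *
plan([])
q=BOX;B=np.array([(x,y,z) for x in(-49,49) for y in(-38.5,38.5) for z in (0,38)])/1e3
ims=[]
for n,c,w in(('scene',(270,190),40),('top',(302,180),26)):
    im=crop(imaging.read_camera(n)[:,:,::-1],c,45,w,6)
    p=(proj(n,W(q,B))-[c[0]-w,c[1]-45]+.5)*6-.5
    for i in range(8):
        for j in range(i):
            if bin(i^j).count('1')==1: cv2.line(im,tuple(p[i].astype(int)),tuple(p[j].astype(int)),(0,0,255),1)
    ims.append(im)
cv2.imwrite('pics/p5.png',np.hstack(ims))
E
```

```text
t 11.2 tcp [0.3163 0.1337 0.2656] boxfr [-214.9  292.4  265.6] F [ 0.4 -1.3  0. ] gap 0.0003
twist 0.4
```

View pics/p5.png

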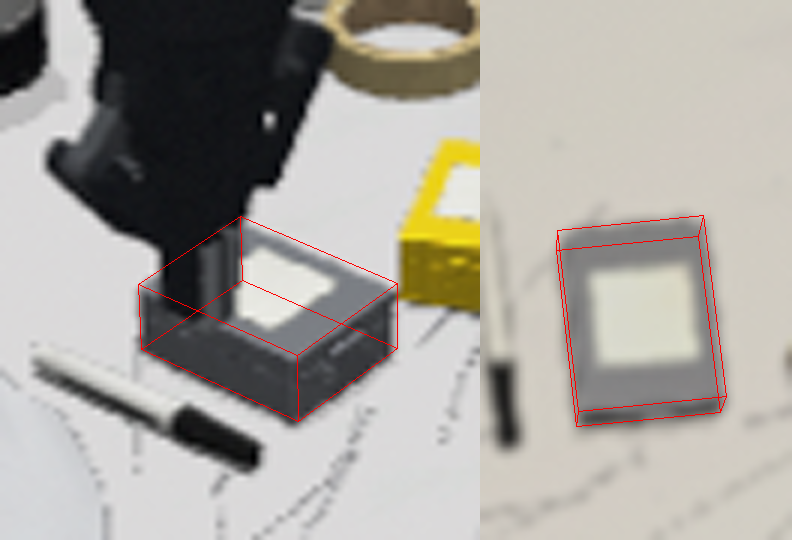

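The lid is shut and level, and the box outline hasn't moved (front corner still at crop (297,424)). The marker and the yellow box are also unmoved. The gripper only overlaps the box in the picture; it is far from it at z = 0.27. Handing in.

```bash
python3 -c "
from workcell import env; print(env.hand_in())"
```

```text
the job is handed in; nothing more can be done
None
```

The mailer is down, the lid is shut, and the job was handed in at about 11 s on the robot's clock. No verdict came back.

- **Mailer:** I pushed it near its top with the closed fingertips. It fell towards the hinge and lay flat and straight in its lane, as far as the arm left it visible in both cameras.
- **Lid:** I went over the lid, pushed it along its arc from behind and pressed it down. The fingertips stopped firmly at 38 mm, the given shut height, with about 18 N.
- **Last pictures:** with the arm clear, the lid looked level on the box. The box, the marker and the yellow box were where they started.
- **Not checked:** I did not look again at the dish, the forceps, the blue closed box or the spare blocks. The arm's path stayed away from the bench where they lie.
- **Disagreement:** the two cameras differed by about 2–3 mm on the box position. It did not affect any contact.

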